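# Open the cam-latched food box

### The arm

A 6-joint arm with a two-finger parallel gripper is mounted at the origin on a cart in front of the work surface, level with it; the furniture and walls round the work are solid. World frame = base frame: x ahead of the robot, y to its left, z up, the work surface at z = 0. Lengths are in m, angles in rad, forces in N, time in s.
With the tool pointing down it reaches from about 0.4 to 0.925 m from the base axis. Payload 3.4 kg.
Tool frame: the origin (TCP) lies between the finger pads; the fingertips stand 25 mm ahead of it and the grasp point (between the pads) lies 6 mm ahead of it; z points along the fingers, y is the line along which they close (so a half turn about z gives the same grasp; the last joint's range is limited). The gripper opens to 85 mm and grips with 20 to 120 N. Pads are 22 mm wide; open, the fingers measure 114 mm over their backs; the gripper's body (76 mm by 85 mm) begins 54 mm behind the grasp point. The pads swing forward as they close: fully open they stand 13 mm farther back than shut.
Start: joints at [1.032, 0.307, 1.506, -0, 1.328, -0.073], TCP at [0.258, 0.514, 0.256] pointing down, gripper open.
Joint ranges: [-3.12, 3.12], [-1.05, 2.28], [0.14, 2.33], [-1.42, 4.57], [0.1, 2.73], [-2.68, 2.68]. Speed limits (rad/s): [2.57, 2.57, 3.14, 3.14, 3.14, 3.14].

### API

Orientations are given as [roll, pitch, yaw] about the fixed x, y, z axes, in that order (R = Rz(yaw) Ry(pitch) Rx(roll)).
In Python, from rig import r, viewer, job gives the robot as it stands. The module is installed in compiled form; this text tells all that it offers.
- The arm moves only by the tool carry_out, never from a script. Its argument "deltas" is a list of rows, each an object of numbers: "tx", "ty", "tz": the shift along the tool's x, y, z as a fraction of full scale; "ax", "ay", "az": the turn, a rotation vector about the tool's x, y, z as a fraction of full scale; "claw": the gripper's target within -1 to 1 (fully open at 1, half-way at 0, shut at -1). A call has 1 to 12 rows; each row shifts and turns the commanded pose from where the row before left it, along the tool's axes as they then stand; what a row does not reach is not made up. Full scale, the value 1, is 600 mm for a shift and 0.08 rad for a turn. A row lasts 1/8 s, in which the tool goes at most 62.5 mm and 10.7 degrees, less where a joint would pass 70% of its speed; a pose out of reach is approached as far as the arm can. A call with a number of a shift or a turn outside -1 to 1 is refused whole. A call with a gripper value outside its range is refused whole. The fingers move at their own pace and stop on an object; the grip force is fixed at half the most. Time passes only in rows, so rows that do not move let the fingers close. It gives the time, the measured TCP pose, the force, the opening and the grip force at its end, in the units of the state.
- r.observe(): the state, without advancing time (a new reading comes with each control period).
- viewer.camera(name): name is "side" or "top"; returns the picture (420x560x3 uint8, red, green, blue); there is no depth.
- viewer.camera_info(name): a dict with "K" (3x3 intrinsics, pixels), "view" (4x4, takes a point from world to camera coordinates). Camera axes: x right, y down, z forward; pixel columns grow to the right and rows downward; lengths in m; the calibration is good to about 2 mm. A picture is of the moment at which its call begins. camera_info takes no time and is no camera call.
- job.hand_in(): hands the job in; it is judged then, once.
The state is a dict: "t": time; "qpos": joint angles; "qvel": joint speeds; "joint_torque": joint torques, N m; "ee_pos": TCP position; "tool_rot": TCP orientation; "ft_force": force on the tool from outside, world axes, zero at the start; "ft_torque": the same for the moment, N m; "width": finger opening in m; "gripper_force": force on a finger pad.
Only numpy, scipy, OpenCV 4.12 (cv2) and the standard library are available. Lean on these libraries where they do the work, as an engineer would, in place of code of your own. Each camera call takes 0.05 s, during which the arm holds its last target. There are 200 camera calls.

### The job

Open the white food box with the green lid: a quarter turn of the black knob on the lid releases the latch, but the latch may be fitted for either hand, so feel which way it goes; if it comes up against a stop early, do not force it but turn it the other way. Then lift the lid and leave it standing well open, 60 degrees or more, without disturbing the things standing round the box.

Things in the scene. Friction and masses are not known exactly. Their poses are not given: they have to be found in the camera images.
- case: White food box fixed on a thin grey mat on the worktop, 150 (its x) x 160 (its y) x 100 mm high, open topped under the lid; origin at the centre of its underside, x from the front (latch side) to the back (hinge side), z up. A lemon and a garlic bulb lie loose inside.
- lid_hinge (a point): Middle of the lid's hinge axis, 75 mm behind the box's origin along its x and 100 mm up; the axis runs along the box's y. Axes move with the lid (parallel to the box's when shut).
- lid (a joint): Angle of the green lid (154 x 164 x 8 mm, 0.25 kg): 0 shut, grows as the front edge rises, 1.75 at its end. The hinge is stiff, so the lid stays where it is left (2 to 5 N at the knob to move it). The latch holds it shut (only about 1 degree of play) until released.
- knob_grip (a point): Grip point of the black latch knob, on its axis, 112 mm in front of the hinge, 32 mm above the lid's upper face. Grip bar 14 mm thick, 44 mm long along this point's y, from 12 to 44 mm above the lid; a 3 mm plate lies round it. Latched, the bar is about parallel to the hinge; released, across it: held by its long faces it can then pivot in an upright gripper as the lid swings up.
- knob (a joint): Angle of the latch knob, positive counter-clockwise from above: about 0 latched. It turns with 0.06 N m one way, to its end at 1.6 or -1.6 rad, and clears its keeper from about 1.0 rad (60 degrees). A stop hidden under the lid blocks the other way somewhere between 0.3 and 1.0 rad; which way is blocked (now and then neither) changes and cannot be seen.
- cam: Steel cam on the knob's shaft, hidden under the lid; it turns with the knob (origin on the knob's axis at the lid's upper face). It hooks under a keeper at the box's front, and its pin meets the stop 26 mm from the axis. Straining it against stop or keeper with over 90 N (about 2.3 N m at the knob, or 90 N of pull on it) counts as forcing the latch.
- honey_jar: Glass jar of honey with a dark lid, 65 x 65 x 86 mm, a loose bystander; origin under its centre.
- salt_shaker: Grey salt shaker, 44 x 44 x 90 mm, a loose bystander; origin under its centre.
- soup_tin: Short food tin with a fruit label, 75 x 75 x 58 mm, a loose bystander; origin under its centre.

How it is judged:
By the outcome, as a careful person would: the job done as asked, in the order asked, and still so for the second after the job is handed in, with the robot touching nothing.
It also fails if it takes over 53 s, if anything falls off the work surface, if the arm or the gripper's body presses on something with over 40 N, if the wrist force passes 120 N, or if a joint passes its speed limit or range.

## Working session

There is one attempt and no reset: what is moved stays moved. The work goes in short steps, Python scripts to look and compute and a tool call to move; the robot and the scene stay as the last step left them, time stands still between calls to the robot, and variables do not carry over. Pictures are saved under pics/ and viewed, at most 10 in all, crops included, and the job is handed in when it is done.

Besides the shell and the picture viewer there is one more tool, called after "Emit:" by a JSON object that holds its "name" and its "arguments", one argument or row to a line. carry_out: Moves the arm, as the interface text tells. Shift numbers are shares of 600 mm and turn numbers shares of 0.08 rad, none past 1 either way. Its arguments: {"type":"object","properties":{"deltas":{"type":"array","items":{"type":"object","properties":{"tx":{"type":"number"},"ty":{"type":"number"},"tz":{"type":"number"},"ax":{"type":"number"},"ay":{"type":"number"},"az":{"type":"number"},"claw":{"type":"number"}}}}},"required":["deltas"]}

```bash
mkdir -p pics
python3 - <<'E'
from rig import r,viewer
import cv2,numpy as np
np.set_printoptions(precision=4,suppress=True)
for n in("side","top"):
    im=viewer.camera(n); cv2.imwrite(f"pics/{n}0.png",im[:,:,::-1]); i=viewer.camera_info(n); print(n,i["K"],i["view"])
s=r.observe(); print(s)
E
```

```text
side [[518.6319   0.     278.1325]
 [  0.     518.6319 210.5761]
 [  0.       0.       1.    ]] [[ 0.6822 -0.7311  0.0025 -0.4112]
 [-0.4973 -0.4665 -0.7315  0.3373]
 [ 0.536   0.4978 -0.6819  0.8016]
 [ 0.      0.      0.      1.    ]]
top [[419.1539   0.     271.6232]
 [  0.     419.1539 221.1843]
 [  0.       0.       1.    ]] [[-0.0101 -0.9999  0.0083 -0.0455]
 [-0.9868  0.0086 -0.1616  0.5629]
 [ 0.1615 -0.0098 -0.9868  0.8753]
 [ 0.      0.      0.      1.    ]]
{'t': 0.1, 'qpos': array([ 1.0325,  0.3075,  1.5075, -0.    ,  1.3284, -0.0735]), 'qvel': array([ 0.0016, -0.0017, -0.0029, -0.0005,  0.0005,  0.0001]), 'joint_torque': array([ -0.0008, -45.8528, -25.2608,  -0.0001,   0.0056,  -0.    ]), 'ee_pos': array([0.2575, 0.5135, 0.2554]), 'tool_rot': array([-3.1397, -0.0001,  2.6768]), 'ft_force': array([-0.4027,  1.0485,  0.2035]), 'ft_torque': array([0.0562, 0.0391, 0.032 ]), 'gripper_force': 0.0, 'width': 0.08535371551307272}
```

View pics/side0.png

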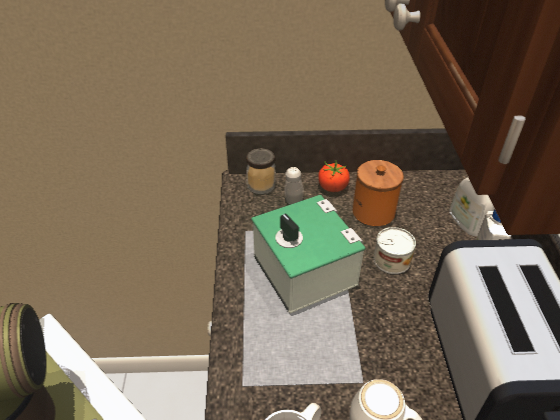

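View pics/top0.png

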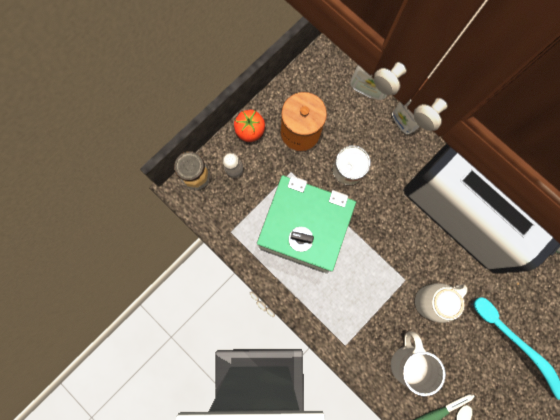

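The side view shows the lid around (305,235), the knob at (289,228) and the hinges at (326,206) and (351,236). In the top view the lid is centred near (307,224), the knob is at (301,238) and the hinges are at (298,184) and (339,199). The jar and shaker stand left of the box, with the tin behind it.

```bash
cat > h.py <<'E'
from rig import r,viewer
import cv2,numpy as np
np.set_printoptions(precision=4,suppress=True)
def ray(n,uv):
    i=viewer.camera_info(n);V=np.array(i["view"]);R=V[:3,:3];c=-R.T@V[:3,3]
    d=R.T@np.linalg.inv(i["K"])@np.array([*uv,1.]);return c,d/np.linalg.norm(d)
def plane(n,uv,z):
    c,d=ray(n,uv);return c+d*(z-c[2])/d[2]
def tri(a,b):
    (c1,d1),(c2,d2)=ray("side",a),ray("top",b)
    s=np.linalg.lstsq(np.c_[d1,-d2],c2-c1,rcond=None)[0]
    p,q=c1+s[0]*d1,c2+s[1]*d2;return (p+q)/2,np.linalg.norm(p-q)
def proj(n,p):
    i=viewer.camera_info(n);V=np.array(i["view"]);q=np.array(i["K"])@(V[:3,:3]@p+V[:3,3]);return q[:2]/q[2]
E
python3 - <<'E'
from h import *
for n in("top","side"):
    im=cv2.imread(f"pics/{n}0.png");h=cv2.cvtColor(im,cv2.COLOR_BGR2HSV)
    m=cv2.inRange(h,(60,100,60),(90,255,255));cs,_=cv2.findContours(m,0,2);c=cv2.convexHull(max(cs,key=cv2.contourArea))
    P=np.array([plane(n,p[0],.109)[:2] for p in c.astype(float)],np.float32)
    re=cv2.minAreaRect(P*1000);print(n,cv2.contourArea(c),re,cv2.boxPoints(re).tolist())
    x,y,w,hh=cv2.boundingRect(c)
    sel=np.zeros_like(m);cv2.fillConvexPoly(sel,c,255)
    k=cv2.inRange(h,(0,0,0),(180,255,60))&sel
    ks,_=cv2.findContours(k,0,2);kc=max(ks,key=cv2.contourArea);print("knob",cv2.minAreaRect(kc))
    w=cv2.inRange(h,(0,0,150),(180,70,255))&sel
    for q in cv2.findContours(w,0,2)[0]:
        if cv2.contourArea(q)>20:
            mm=cv2.minAreaRect(q)[0];print("white",mm,plane(n,mm,.11))
print(tri((284,217),(294,235)))
for nm,uv,z in(("tin",(353,163),.058),("jar",(190,165),.086),("salt",(231,160),.09)):print(nm,plane("top",uv,z))
for nm,uv,z in(("tin",(396,243),.058),("jar",(260,157),.086),("salt",(293,172),.09)):print(nm,plane("side",uv,z))
a=cv2.resize(cv2.imread("pics/side0.png")[180:320,230:420],None,fx=4,fy=4);cv2.imwrite("pics/c.png",a)
b=cv2.resize(cv2.imread("pics/top0.png")[140:290,210:400],None,fx=4,fy=4);cv2.imwrite("pics/ct.png",b)
E
```

```text
top 5734.0 ((549.5195922851562, -121.25995635986328), (161.46517944335938, 151.774169921875), 69.43338012695312) [[450.1081848144531, -170.18814086914062], [592.2088623046875, -223.505859375], [648.9310302734375, -72.33177185058594], [506.830322265625, -19.014053344726562]]
knob ((300.9411926269531, 240.2353057861328), (18.432706832885742, 1.9402848482131958), 14.03624439239502)
white (299.90576171875, 238.53689575195312) [ 0.5157 -0.1073  0.11  ]
white (337.63348388671875, 199.7262420654297) [ 0.5956 -0.1868  0.11  ]
white (296.45001220703125, 185.15000915527344) [ 0.6272 -0.1024  0.11  ]
side 5173.5 ((549.203369140625, -121.19770812988281), (163.81234741210938, 152.7921905517578), 69.28714752197266) [[448.77618408203125, -170.78973388671875], [591.692626953125, -224.82998657226562], [649.6305541992188, -71.60568237304688], [506.714111328125, -17.5654296875]]
knob ((289.0, 227.5), (16.0, 25.0), 0.0)
white (288.4207763671875, 238.21340942382812) [ 0.5151 -0.1071  0.11  ]
white (349.256103515625, 235.69517517089844) [ 0.5965 -0.1845  0.11  ]
white (324.25, 205.75001525878906) [ 0.6283 -0.0991  0.11  ]
(array([ 0.5177, -0.0929,  0.1525]), np.float64(0.000456729119848273))
tin [ 0.6899 -0.2329  0.058 ]
jar [0.6795 0.1234 0.086 ]
salt [0.6887 0.0352 0.09  ]
tin [ 0.687 -0.236  0.058]
jar [0.6768 0.1253 0.086 ]
salt [0.6838 0.0319 0.09  ]
```

View pics/ct.png

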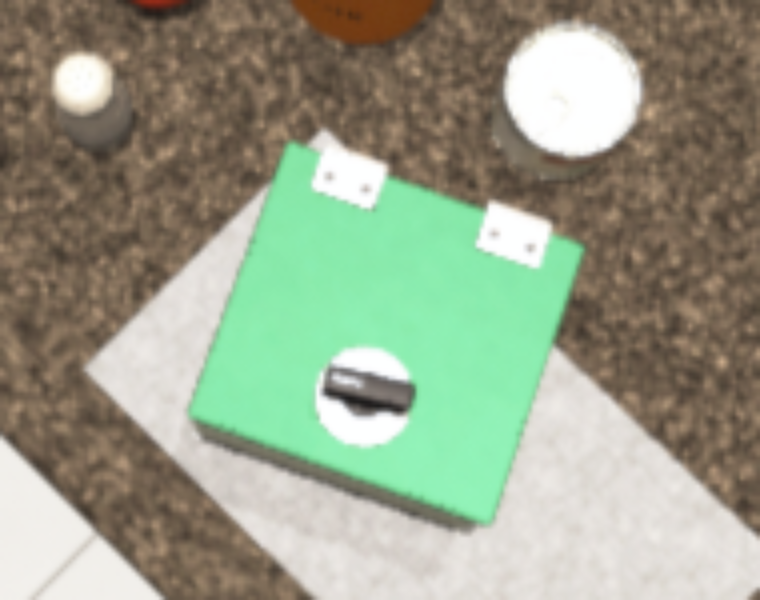

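The lid centre comes out at about (0.549, -0.121) with a box yaw of about -0.36. The measured lid of 162 x 152 mm matches the given size. The knob axis is at about (0.515, -0.1075), and its bar lies along about 79.5°. I'm moving above it now.

Emit:
{"name": "carry_out", "arguments": {
  "deltas": [
    {"tx": -0.03,"ty": -0.026,"claw": 1},
    {"tx": -0.06,"ty": -0.052,"claw": 1},
    {"tx": -0.06,"ty": -0.052,"claw": 1},
    {"tx": -0.06,"ty": -0.052,"claw": 1},
    {"tx": -0.06,"ty": -0.052,"claw": 1},
    {"tx": -0.06,"ty": -0.052,"claw": 1},
    {"tx": -0.06,"ty": -0.052,"claw": 1},
    {"tx": -0.06,"ty": -0.052,"claw": 1},
    {"tx": -0.06,"ty": -0.052,"claw": 1},
    {"tx": -0.06,"ty": -0.052,"claw": 1},
    {"tx": -0.06,"ty": -0.052,"claw": 1},
    {"tx": -0.06,"ty": -0.052,"claw": 1}
  ]
}}

```text
invalid input
```

Emit:
{"name": "carry_out", "arguments": {
  "deltas": [
    {"tx": -0.06,"ty": -0.052,"claw": 1},
    {"tx": -0.06,"ty": -0.052,"claw": 1},
    {"tx": -0.037,"ty": -0.031,"claw": 1},
    {"az": 1,"claw": 1},
    {"az": 1,"claw": 1},
    {"az": 1,"claw": 1},
    {"az": 1,"claw": 1},
    {"az": 1,"claw": 1},
    {"az": 1,"claw": 1},
    {"az": 1,"claw": 1},
    {"az": 1,"claw": 1},
    {"az": 1,"claw": 1}
  ]
}}

```text
invalid input
```

Emit:
{"name": "carry_out", "arguments": {
  "deltas": [
    {"az": 1,"claw": 1},
    {"az": 1,"claw": 1},
    {"az": 1,"claw": 1},
    {"az": 1,"claw": 1},
    {"az": 1,"claw": 1},
    {"az": 1,"claw": 1},
    {"az": 1,"claw": 1},
    {"az": 0.1,"claw": 1}
  ]
}}

```text
invalid input
```

Emit:
{"name": "carry_out", "arguments": {
  "deltas": [
    {"tx": -0.03,"ty": -0.026,"tz": 0,"ax": 0,"ay": 0,"az": 0,"claw": 1},
    {"tx": -0.06,"ty": -0.052,"tz": 0,"ax": 0,"ay": 0,"az": 0,"claw": 1}
  ]
}}

```text
t: 0.35
ee_pos: [0.2853, 0.4473, 0.2558]
tool_rot: [-3.141, 0.0, 2.679]
ft_force: [0.6, -0.9, 0.4]
width: 0.0851
gripper_force: 0.0
```

All seven fields are needed in every row.

Emit:
{"name": "carry_out", "arguments": {
  "deltas": [
    {"tx": -0.06,"ty": -0.052,"tz": 0,"ax": 0,"ay": 0,"az": 0,"claw": 1},
    {"tx": -0.06,"ty": -0.052,"tz": 0,"ax": 0,"ay": 0,"az": 0,"claw": 1},
    {"tx": -0.06,"ty": -0.052,"tz": 0,"ax": 0,"ay": 0,"az": 0,"claw": 1},
    {"tx": -0.06,"ty": -0.052,"tz": 0,"ax": 0,"ay": 0,"az": 0,"claw": 1},
    {"tx": -0.06,"ty": -0.052,"tz": 0,"ax": 0,"ay": 0,"az": 0,"claw": 1},
    {"tx": -0.06,"ty": -0.052,"tz": 0,"ax": 0,"ay": 0,"az": 0,"claw": 1},
    {"tx": -0.06,"ty": -0.052,"tz": 0,"ax": 0,"ay": 0,"az": 0,"claw": 1},
    {"tx": -0.06,"ty": -0.052,"tz": 0,"ax": 0,"ay": 0,"az": 0,"claw": 1},
    {"tx": -0.06,"ty": -0.052,"tz": 0,"ax": 0,"ay": 0,"az": 0,"claw": 1},
    {"tx": -0.06,"ty": -0.052,"tz": 0,"ax": 0,"ay": 0,"az": 0,"claw": 1},
    {"tx": -0.06,"ty": -0.052,"tz": 0,"ax": 0,"ay": 0,"az": 0,"claw": 1},
    {"tx": -0.06,"ty": -0.052,"tz": 0,"ax": 0,"ay": 0,"az": 0,"claw": 1}
  ]
}}

```text
t: 1.85
ee_pos: [0.5025, -0.0827, 0.2562]
tool_rot: [-3.141, -0.001, 2.676]
ft_force: [0.9, 0.6, -1.2]
width: 0.085
gripper_force: 0.0
```

Emit:
{"name": "carry_out", "arguments": {
  "deltas": [
    {"tx": 0,"ty": 0,"tz": 0,"ax": 0,"ay": 0,"az": 1,"claw": 1},
    {"tx": 0,"ty": 0,"tz": 0,"ax": 0,"ay": 0,"az": 1,"claw": 1},
    {"tx": 0,"ty": 0,"tz": 0,"ax": 0,"ay": 0,"az": 1,"claw": 1},
    {"tx": 0,"ty": 0,"tz": 0,"ax": 0,"ay": 0,"az": 1,"claw": 1},
    {"tx": 0,"ty": 0,"tz": 0,"ax": 0,"ay": 0,"az": 1,"claw": 1},
    {"tx": 0,"ty": 0,"tz": 0,"ax": 0,"ay": 0,"az": 1,"claw": 1},
    {"tx": 0,"ty": 0,"tz": 0,"ax": 0,"ay": 0,"az": 1,"claw": 1},
    {"tx": 0,"ty": 0,"tz": 0,"ax": 0,"ay": 0,"az": 1,"claw": 1},
    {"tx": 0,"ty": 0,"tz": 0,"ax": 0,"ay": 0,"az": 1,"claw": 1},
    {"tx": 0,"ty": 0,"tz": 0,"ax": 0,"ay": 0,"az": 1,"claw": 1},
    {"tx": 0,"ty": 0,"tz": 0,"ax": 0,"ay": 0,"az": 1,"claw": 1},
    {"tx": 0,"ty": 0,"tz": 0,"ax": 0,"ay": 0,"az": 1,"claw": 1}
  ]
}}

```text
t: 3.35
ee_pos: [0.502, -0.0811, 0.2561]
tool_rot: [-3.14, 0.0, 1.714]
ft_force: [-0.1, 0.1, -0.6]
width: 0.0851
gripper_force: 0.0
```

Emit:
{"name": "carry_out", "arguments": {
  "deltas": [
    {"tx": 0,"ty": 0,"tz": 0,"ax": 0,"ay": 0,"az": 1,"claw": 0.6},
    {"tx": 0,"ty": 0,"tz": 0,"ax": 0,"ay": 0,"az": 1,"claw": 0.6},
    {"tx": 0,"ty": 0,"tz": 0,"ax": 0,"ay": 0,"az": 1,"claw": 0.6},
    {"tx": 0,"ty": 0,"tz": 0,"ax": 0,"ay": 0,"az": 1,"claw": 0.6},
    {"tx": 0,"ty": 0,"tz": 0,"ax": 0,"ay": 0,"az": 0,"claw": 0.6}
  ]
}}

```text
t: 3.98
ee_pos: [0.5022, -0.081, 0.2562]
tool_rot: [-3.141, 0.0, 1.397]
ft_force: [0.5, -0.2, 0.0]
width: 0.0684
gripper_force: 0.0
```

Emit:
{"name": "carry_out", "arguments": {
  "deltas": [
    {"tx": -0.04,"ty": 0.029,"tz": 0,"ax": 0,"ay": 0,"az": 0,"claw": 0.6},
    {"tx": 0,"ty": 0,"tz": 0.05,"ax": 0,"ay": 0,"az": 0,"claw": 0.6},
    {"tx": 0,"ty": 0,"tz": 0,"ax": 0,"ay": 0,"az": 0,"claw": 0.6}
  ]
}}

```text
t: 4.35
ee_pos: [0.514, -0.107, 0.2243]
tool_rot: [-3.136, -0.0, 1.397]
ft_force: [0.9, -0.5, -0.5]
width: 0.0685
gripper_force: 0.0
```

Run:
```python
from h import *
s=r.observe();p=s["ee_pos"];print(p,s["tool_rot"])
print(plane("top",(302.5,237),.153),tri((289,222),(302.5,236.5)))
a=[]
for n in("side","top"):
    im=viewer.camera(n)[:,:,::-1].copy()
    for z in(.153,.141):
        u=proj(n,np.array([p[0],p[1],z]));print(n,u)
    u=u.astype(int);a.append(cv2.resize(im[u[1]-60:u[1]+60,u[0]-60:u[0]+60],None,fx=3.3,fy=3.3))
cv2.imwrite("pics/d.png",np.hstack(a))
```

```text
[ 0.514  -0.107   0.2243] [-3.1357 -0.0005  1.3972]
[ 0.5135 -0.109   0.153 ] (array([ 0.5142, -0.1088,  0.1533]), np.float64(0.000565512463103009))
side [288.3457 221.6618]
side [288.2389 226.4712]
top [301.4742 236.7281]
top [300.9922 237.4946]
```

View pics/d.png

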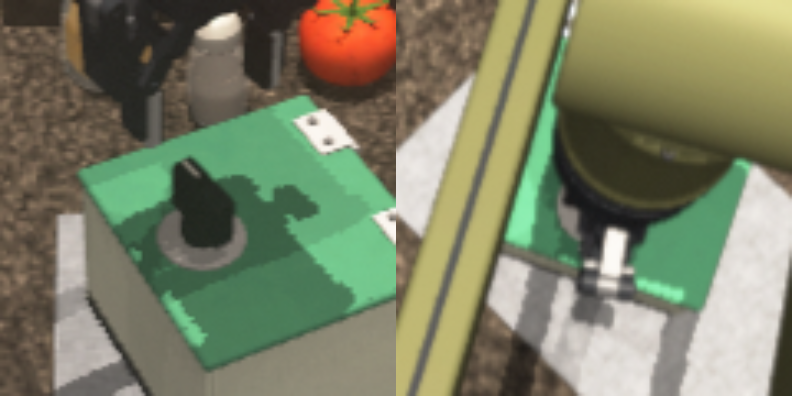

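In the side crop the open fingers, at (145,110) and (265,65), stand either side of the knob bar at about (203,205). The bar top triangulates to (0.514, -0.109, 0.153), which matches the expected height. I'll go down and grip it.

Emit:
{"name": "carry_out", "arguments": {
  "deltas": [
    {"tx": -0.003,"ty": 0,"tz": 0.045,"ax": 0,"ay": 0,"az": 0,"claw": 0.5},
    {"tx": 0,"ty": 0,"tz": 0.045,"ax": 0,"ay": 0,"az": 0,"claw": 0.4},
    {"tx": 0,"ty": 0,"tz": 0.039,"ax": 0,"ay": 0,"az": 0,"claw": 0.2},
    {"tx": 0,"ty": 0,"tz": 0,"ax": 0,"ay": 0,"az": 0,"claw": -0.3},
    {"tx": 0,"ty": 0,"tz": 0,"ax": 0,"ay": 0,"az": 0,"claw": -1},
    {"tx": 0,"ty": 0,"tz": 0,"ax": 0,"ay": 0,"az": 0,"claw": -1},
    {"tx": 0,"ty": 0,"tz": 0,"ax": 0,"ay": 0,"az": 0,"claw": -1},
    {"tx": 0,"ty": 0,"tz": 0,"ax": 0,"ay": 0,"az": 0,"claw": -1}
  ]
}}

```text
t: 5.45
ee_pos: [0.5142, -0.1088, 0.1502]
tool_rot: [-3.139, 0.001, 1.398]
ft_force: [-6.6, -0.5, 2.4]
width: 0.0131
gripper_force: 59.2
```

```bash
python3 -c "
from h import *
print(r.observe())"
```

```text
{'t': 5.45, 'qpos': array([-0.2881,  0.3465,  1.751 , -0.0015,  1.0465, -0.1141]), 'qvel': array([ 0.0001,  0.    , -0.0003, -0.0011,  0.    ,  0.0007]), 'joint_torque': array([  0.9496, -42.2708, -22.9417,   0.6822,  -1.803 ,  -0.0004]), 'ee_pos': array([ 0.5142, -0.1088,  0.1502]), 'tool_rot': array([-3.139 ,  0.001 ,  1.3975]), 'ft_force': array([-6.6377, -0.5181,  2.4264]), 'ft_torque': array([-0.1495,  0.8993,  0.0074]), 'gripper_force': 59.15491819381714, 'width': 0.01310021381500172}
```

Emit:
{"name": "carry_out", "arguments": {
  "deltas": [
    {"tx": 0,"ty": 0,"tz": 0,"ax": 0,"ay": 0,"az": -0.7,"claw": -1},
    {"tx": 0,"ty": 0,"tz": 0,"ax": 0,"ay": 0,"az": -0.7,"claw": -1},
    {"tx": 0,"ty": 0,"tz": 0,"ax": 0,"ay": 0,"az": 0,"claw": -1}
  ]
}}

```text
t: 5.82
ee_pos: [0.5144, -0.1088, 0.1503]
tool_rot: [-3.139, 0.001, 1.51]
ft_force: [-5.2, -0.0, 1.9]
width: 0.0129
gripper_force: 59.1
```

```bash
cat > s.py <<'E'
from h import *
s=r.observe();print(s["t"],s["ee_pos"],s["tool_rot"],s["ft_force"],s["ft_torque"],s["joint_torque"][5],s["qpos"][5])
E
python3 s.py
```

```text
5.825 [ 0.5144 -0.1088  0.1503] [-3.1392  0.0007  1.51  ] [-5.1929 -0.0392  1.8541] [-0.1006  0.8076  0.0603] -0.06634416757151484 -0.22662745398504894
```

Emit:
{"name": "carry_out", "arguments": {
  "deltas": [
    {"tx": 0,"ty": 0,"tz": 0,"ax": 0,"ay": 0,"az": -0.7,"claw": -1},
    {"tx": 0,"ty": 0,"tz": 0,"ax": 0,"ay": 0,"az": -0.7,"claw": -1}
  ]
}}

```text
t: 6.08
ee_pos: [0.5145, -0.1088, 0.1502]
tool_rot: [-3.139, 0.0, 1.623]
ft_force: [-5.6, 0.3, 1.0]
width: 0.0132
gripper_force: 59.3
```

```bash
python3 s.py
```

```text
6.075 [ 0.5145 -0.1088  0.1502] [-3.1394  0.0003  1.6227] [-5.6172  0.294   1.0388] [-0.2693  0.7292 -0.4085] 0.0760094728320837 -0.3394655862297629
```

Emit:
{"name": "carry_out", "arguments": {
  "deltas": [
    {"tx": 0,"ty": 0,"tz": 0,"ax": 0,"ay": 0,"az": 0,"claw": -1}
  ]
}}

```text
t: 6.2
ee_pos: [0.5145, -0.1088, 0.1503]
tool_rot: [-3.139, 0.0, 1.621]
ft_force: [-4.9, 0.9, 2.2]
width: 0.0129
gripper_force: 59.1
```

```bash
python3 s.py
```

```text
6.2 [ 0.5145 -0.1088  0.1503] [-3.1395  0.0003  1.6212] [-4.94    0.912   2.1603] [-0.2256  0.7418 -0.2615] -0.402234373614192 -0.3378950819407483
```

Emit:
{"name": "carry_out", "arguments": {
  "deltas": [
    {"tx": 0,"ty": 0,"tz": 0,"ax": 0,"ay": 0,"az": -0.3,"claw": -1},
    {"tx": 0,"ty": 0,"tz": 0,"ax": 0,"ay": 0,"az": 0,"claw": -1}
  ]
}}

```text
t: 6.45
ee_pos: [0.5145, -0.1088, 0.1502]
tool_rot: [-3.139, 0.0, 1.645]
ft_force: [-5.6, -0.7, 3.5]
width: 0.0129
gripper_force: 59.5
```

```bash
python3 s.py
```

```text
6.45 [ 0.5145 -0.1088  0.1502] [-3.1394  0.0001  1.6447] [-5.6045 -0.6713  3.476 ] [-0.2781  1.0782 -0.4598] -0.4997624270617962 -0.3615410966865889
```

The torque rose to about 0.5 N m, against the 0.06 N m the knob needs when it turns freely. That is the stop, about 0.23 rad counter-clockwise from where it started, so I'll turn the other way.

Emit:
{"name": "carry_out", "arguments": {
  "deltas": [
    {"tx": 0,"ty": 0,"tz": 0,"ax": 0,"ay": 0,"az": 1,"claw": -1},
    {"tx": 0,"ty": 0,"tz": 0,"ax": 0,"ay": 0,"az": 1,"claw": -1},
    {"tx": 0,"ty": 0,"tz": 0,"ax": 0,"ay": 0,"az": 1,"claw": -1},
    {"tx": 0,"ty": 0,"tz": 0,"ax": 0,"ay": 0,"az": 1,"claw": -1},
    {"tx": 0,"ty": 0,"tz": 0,"ax": 0,"ay": 0,"az": 1,"claw": -1},
    {"tx": 0,"ty": 0,"tz": 0,"ax": 0,"ay": 0,"az": 0,"claw": -1}
  ]
}}

```text
t: 7.2
ee_pos: [0.514, -0.1088, 0.1502]
tool_rot: [-3.139, 0.001, 1.245]
ft_force: [-7.5, -0.7, 4.6]
width: 0.0131
gripper_force: 59.5
```

```bash
python3 s.py
```

```text
7.2 [ 0.514  -0.1088  0.1502] [-3.1388  0.0014  1.2451] [-7.5485 -0.733   4.6357] [-0.1582  1.0625 -0.1005] 0.14291294384747744 0.03835967610116588
```

Emit:
{"name": "carry_out", "arguments": {
  "deltas": [
    {"tx": 0,"ty": 0,"tz": 0,"ax": 0,"ay": 0,"az": 1,"claw": -1},
    {"tx": 0,"ty": 0,"tz": 0,"ax": 0,"ay": 0,"az": 1,"claw": -1},
    {"tx": 0,"ty": 0,"tz": 0,"ax": 0,"ay": 0,"az": 0,"claw": -1}
  ]
}}

```text
t: 7.58
ee_pos: [0.5139, -0.1087, 0.1502]
tool_rot: [-3.139, 0.002, 1.085]
ft_force: [-6.8, -0.4, 4.7]
width: 0.0133
gripper_force: 59.5
```

```bash
python3 s.py
```

```text
7.575 [ 0.5139 -0.1087  0.1502] [-3.1388  0.0019  1.085 ] [-6.7601 -0.3984  4.6786] [-0.118   1.1241 -0.0635] 0.14279259368777275 0.19839205067538893
```

Emit:
{"name": "carry_out", "arguments": {
  "deltas": [
    {"tx": 0,"ty": 0,"tz": 0,"ax": 0,"ay": 0,"az": 1,"claw": -1},
    {"tx": 0,"ty": 0,"tz": 0,"ax": 0,"ay": 0,"az": 1,"claw": -1},
    {"tx": 0,"ty": 0,"tz": 0,"ax": 0,"ay": 0,"az": 1,"claw": -1},
    {"tx": 0,"ty": 0,"tz": 0,"ax": 0,"ay": 0,"az": 1,"claw": -1},
    {"tx": 0,"ty": 0,"tz": 0,"ax": 0,"ay": 0,"az": 0,"claw": -1}
  ]
}}

```text
t: 8.2
ee_pos: [0.5136, -0.1085, 0.1502]
tool_rot: [-3.139, 0.003, 0.765]
ft_force: [-7.7, -0.2, 5.0]
width: 0.0133
gripper_force: 59.6
```

```bash
python3 s.py
```

```text
8.2 [ 0.5136 -0.1085  0.1502] [-3.1388  0.0028  0.765 ] [-7.6708 -0.1681  4.9948] [-0.0337  1.2083 -0.044 ] 0.14202787075191736 0.5183602813405551
```

Emit:
{"name": "carry_out", "arguments": {
  "deltas": [
    {"tx": 0,"ty": 0,"tz": 0,"ax": 0,"ay": 0,"az": 1,"claw": -1},
    {"tx": 0,"ty": 0,"tz": 0,"ax": 0,"ay": 0,"az": 1,"claw": -1},
    {"tx": 0,"ty": 0,"tz": 0,"ax": 0,"ay": 0,"az": 1,"claw": -1},
    {"tx": 0,"ty": 0,"tz": 0,"ax": 0,"ay": 0,"az": 1,"claw": -1},
    {"tx": 0,"ty": 0,"tz": 0,"ax": 0,"ay": 0,"az": 0,"claw": -1}
  ]
}}

```text
t: 8.82
ee_pos: [0.5133, -0.1082, 0.1502]
tool_rot: [-3.139, 0.004, 0.445]
ft_force: [-8.3, 0.9, 6.7]
width: 0.0133
gripper_force: 59.7
```

```bash
python3 s.py
```

```text
8.825 [ 0.5133 -0.1082  0.1502] [-3.1391  0.0037  0.4449] [-8.2808  0.8641  6.6509] [ 0.1148  1.3147 -0.1027] 0.14066611882299185 0.8384132371073536
```

Emit:
{"name": "carry_out", "arguments": {
  "deltas": [
    {"tx": 0,"ty": 0,"tz": 0,"ax": 0,"ay": 0,"az": 1,"claw": -1},
    {"tx": 0,"ty": 0,"tz": 0,"ax": 0,"ay": 0,"az": 1,"claw": -1},
    {"tx": 0,"ty": 0,"tz": 0,"ax": 0,"ay": 0,"az": 0,"claw": -1}
  ]
}}

```text
t: 9.2
ee_pos: [0.5132, -0.108, 0.1502]
tool_rot: [-3.139, 0.004, 0.285]
ft_force: [-7.6, 1.4, 6.0]
width: 0.0133
gripper_force: 59.8
```

```bash
python3 s.py
```

```text
9.2 [ 0.5132 -0.108   0.1502] [-3.1394  0.0041  0.2849] [-7.5906  1.3571  5.9676] [ 0.2044  1.3007 -0.0309] 0.1398061914369464 0.9983720786365423
```

Emit:
{"name": "carry_out", "arguments": {
  "deltas": [
    {"tx": 0,"ty": 0,"tz": 0,"ax": 0,"ay": 0,"az": 1,"claw": -1},
    {"tx": 0,"ty": 0,"tz": 0,"ax": 0,"ay": 0,"az": 1,"claw": -1},
    {"tx": 0,"ty": 0,"tz": 0,"ax": 0,"ay": 0,"az": 1,"claw": -1},
    {"tx": 0,"ty": 0,"tz": 0,"ax": 0,"ay": 0,"az": 1,"claw": -1},
    {"tx": 0,"ty": 0,"tz": 0,"ax": 0,"ay": 0,"az": 1,"claw": -1},
    {"tx": 0,"ty": 0,"tz": 0,"ax": 0,"ay": 0,"az": 0,"claw": -1}
  ]
}}

```text
t: 9.95
ee_pos: [0.5132, -0.1075, 0.1502]
tool_rot: [-3.14, 0.005, -0.115]
ft_force: [-8.3, 2.3, 6.8]
width: 0.0136
gripper_force: 59.8
```

```bash
python3 s.py
```

```text
9.95 [ 0.5132 -0.1075  0.1502] [-3.1403  0.0049 -0.1152] [-8.262   2.3337  6.7594] [ 0.4099  1.3485 -0.0417] 0.13747567310929298 1.3983661563030376
```

Emit:
{"name": "carry_out", "arguments": {
  "deltas": [
    {"tx": 0,"ty": 0,"tz": 0,"ax": 0,"ay": 0,"az": 1,"claw": -1},
    {"tx": 0,"ty": 0,"tz": 0,"ax": 0,"ay": 0,"az": 0,"claw": -1}
  ]
}}

```text
t: 10.2
ee_pos: [0.5132, -0.1074, 0.1502]
tool_rot: [-3.141, 0.005, -0.195]
ft_force: [-8.2, 3.5, 6.9]
width: 0.013
gripper_force: 59.8
```

```bash
python3 s.py
```

```text
10.2 [ 0.5132 -0.1074  0.1502] [-3.1405  0.005  -0.1953] [-8.2227  3.5095  6.9049] [ 0.5109  1.2781 -0.1142] 0.1331926742568612 1.4783871493315577
```

Emit:
{"name": "carry_out", "arguments": {
  "deltas": [
    {"tx": 0,"ty": 0,"tz": 0,"ax": 0,"ay": 0,"az": 1,"claw": -1},
    {"tx": 0,"ty": 0,"tz": 0,"ax": 0,"ay": 0,"az": 0,"claw": -1}
  ]
}}

```text
t: 10.45
ee_pos: [0.5132, -0.1073, 0.1502]
tool_rot: [-3.141, 0.005, -0.275]
ft_force: [-9.9, 2.6, 7.3]
width: 0.0131
gripper_force: 59.8
```

```bash
python3 s.py
```

```text
10.45 [ 0.5132 -0.1073  0.1502] [-3.1408  0.0051 -0.2753] [-9.8606  2.5999  7.282 ] [ 0.5063  1.2992 -0.081 ] 0.13267226982861757 1.5583525109446448
```

Emit:
{"name": "carry_out", "arguments": {
  "deltas": [
    {"tx": 0,"ty": 0,"tz": 0,"ax": 0,"ay": 0,"az": 0.9,"claw": -1},
    {"tx": 0,"ty": 0,"tz": 0,"ax": 0,"ay": 0,"az": 0,"claw": -1}
  ]
}}

```text
t: 10.7
ee_pos: [0.5132, -0.1073, 0.1502]
tool_rot: [-3.141, 0.005, -0.347]
ft_force: [-8.3, 2.9, 6.7]
width: 0.0136
gripper_force: 59.8
```

```bash
python3 s.py
python3 - <<'E'
import numpy as np
# grip point path about hinge (box x, z), step 10 deg
g=lambda f:np.array([-.112*np.cos(f)+.042*np.sin(f), .112*np.sin(f)+.042*np.cos(f)])
for k in range(12):
    a=g(np.radians(8*k));b=g(np.radians(8*k+8));d=(b-a);print(8*k+8,(d/.6).round(4),b.round(4))
E
```

```text
10.7 [ 0.5132 -0.1073  0.1502] [-3.141   0.0051 -0.3473] [-8.3247  2.947   6.6861] [ 0.6161  1.2794 -0.0581] 0.11226466158404946 1.6303467797866216
8 [0.0116 0.0253] [-0.1051  0.0572]
16 [0.015  0.0234] [-0.0961  0.0712]
24 [0.0181 0.0211] [-0.0852  0.0839]
32 [0.0208 0.0184] [-0.0727  0.095 ]
40 [0.0232 0.0153] [-0.0588  0.1042]
48 [0.0251 0.0119] [-0.0437  0.1113]
56 [0.0265 0.0083] [-0.0278  0.1163]
64 [0.0274 0.0046] [-0.0113  0.1191]
72 [0.0278 0.0007] [0.0053 0.1195]
80 [ 0.0276 -0.0032] [0.0219 0.1176]
88 [ 0.0269 -0.007 ] [0.0381 0.1134]
96 [ 0.0257 -0.0107] [0.0535 0.107 ]
```

The knob turned freely through the quarter turn and now lies in line with the box's x. I'll start the lift gently.

Emit:
{"name": "carry_out", "arguments": {
  "deltas": [
    {"tx": 0.0025,"ty": 0,"tz": -0.0063,"ax": 0,"ay": 0,"az": 0,"claw": -1},
    {"tx": 0.003,"ty": 0,"tz": -0.0064,"ax": 0,"ay": 0,"az": 0,"claw": -1},
    {"tx": 0,"ty": 0,"tz": 0,"ax": 0,"ay": 0,"az": 0,"claw": -1}
  ]
}}

```text
t: 11.08
ee_pos: [0.5152, -0.1079, 0.156]
tool_rot: [-3.141, 0.009, -0.347]
ft_force: [-7.2, 3.7, -2.9]
width: 0.013
gripper_force: 59.0
```

```bash
python3 s.py
```

```text
11.075 [ 0.5152 -0.1079  0.156 ] [-3.141   0.009  -0.3468] [-7.1991  3.6639 -2.9106] [ 0.7232  1.2968 -0.0663] -0.027067777700722218 1.6293396342995743
```

The force is low and the lid is moving, so the latch is released. I'll continue along the arc at about 4° per row.

Emit:
{"name": "carry_out", "arguments": {
  "deltas": [
    {"tx": 0.006,"ty": 0,"tz": -0.0126,"ax": 0,"ay": 0,"az": 0,"claw": -1},
    {"tx": 0.0072,"ty": 0,"tz": -0.012,"ax": 0,"ay": 0,"az": 0,"claw": -1},
    {"tx": 0.0078,"ty": 0,"tz": -0.0114,"ax": 0,"ay": 0,"az": 0,"claw": -1},
    {"tx": 0.0088,"ty": 0,"tz": -0.0108,"ax": 0,"ay": 0,"az": 0,"claw": -1},
    {"tx": 0.0093,"ty": 0,"tz": -0.0103,"ax": 0,"ay": 0,"az": 0,"claw": -1},
    {"tx": 0,"ty": 0,"tz": 0,"ax": 0,"ay": 0,"az": 0,"claw": -1}
  ]
}}

```text
t: 11.82
ee_pos: [0.5373, -0.1161, 0.1904]
tool_rot: [-3.141, 0.009, -0.347]
ft_force: [-6.9, 2.8, -0.6]
width: 0.0129
gripper_force: 59.2
```

```bash
python3 s.py
```

```text
11.825 [ 0.5373 -0.1161  0.1904] [-3.1412  0.0092 -0.3465] [-6.9417  2.7783 -0.5915] [ 0.7511  1.5088 -0.005 ] 0.013929159322287887 1.626733136202209
```

Forces stay low, with the lid at about 24°.

Emit:
{"name": "carry_out", "arguments": {
  "deltas": [
    {"tx": 0.0102,"ty": 0,"tz": -0.0095,"ax": 0,"ay": 0,"az": 0,"claw": -1},
    {"tx": 0.0106,"ty": 0,"tz": -0.0089,"ax": 0,"ay": 0,"az": 0,"claw": -1},
    {"tx": 0.0114,"ty": 0,"tz": -0.008,"ax": 0,"ay": 0,"az": 0,"claw": -1},
    {"tx": 0.0118,"ty": 0,"tz": -0.0073,"ax": 0,"ay": 0,"az": 0,"claw": -1},
    {"tx": 0.0124,"ty": 0,"tz": -0.0064,"ax": 0,"ay": 0,"az": 0,"claw": -1},
    {"tx": 0.0127,"ty": 0,"tz": -0.0055,"ax": 0,"ay": 0,"az": 0,"claw": -1},
    {"tx": 0,"ty": 0,"tz": 0,"ax": 0,"ay": 0,"az": 0,"claw": -1}
  ]
}}

```text
t: 12.7
ee_pos: [0.5764, -0.1306, 0.218]
tool_rot: [3.141, 0.009, -0.347]
ft_force: [-7.0, 1.6, 0.4]
width: 0.0131
gripper_force: 59.3
```

```bash
python3 s.py
python3 - <<'E'
from h import *
im=viewer.camera("side")[:,:,::-1];cv2.imwrite("pics/e.png",im)
E
```

```text
12.7 [ 0.5764 -0.1306  0.218 ] [ 3.1415  0.009  -0.3468] [-7.0139  1.5994  0.4426] [ 0.6647  1.6656 -0.0458] -0.05871240282431245 1.6229425482688065
```

View pics/e.png

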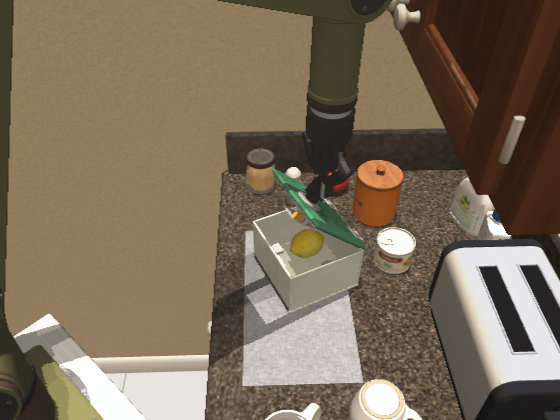

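The lid is at about 48°, with the lemon visible inside at (307,243) and the bystanders in place. The arm shows near the cabinet knobs at (405,15), so I'll check that clearance.

Run:
```python
from h import *
for a in((397,4),(410,17)):
  for b in((400,68),(443,103),(388,82),(430,117)):print(a,b,tri(a,b))
im=viewer.camera("top")[:,:,::-1];cv2.imwrite("pics/f.png",im)
```

```text
(397, 4) (400, 68) (array([ 0.6485, -0.1844,  0.5245]), np.float64(0.015072468828667586))
(397, 4) (443, 103) (array([ 0.5949, -0.2167,  0.549 ]), np.float64(0.017614386584158873))
(397, 4) (388, 82) (array([ 0.6426, -0.179 ,  0.5197]), np.float64(0.00353932000978375))
(397, 4) (430, 117) (array([ 0.5892, -0.2116,  0.5444]), np.float64(0.00025491209666218866))
(410, 17) (400, 68) (array([ 0.6643, -0.195 ,  0.5027]), np.float64(0.007114587319415419))
(410, 17) (443, 103) (array([ 0.6065, -0.228 ,  0.5304]), np.float64(0.010512736482832314))
(410, 17) (388, 82) (array([ 0.6577, -0.1893,  0.4981]), np.float64(0.012519124093799289))
(410, 17) (430, 117) (array([ 0.6002, -0.2226,  0.5259]), np.float64(0.008249794893454879))
```

View pics/f.png

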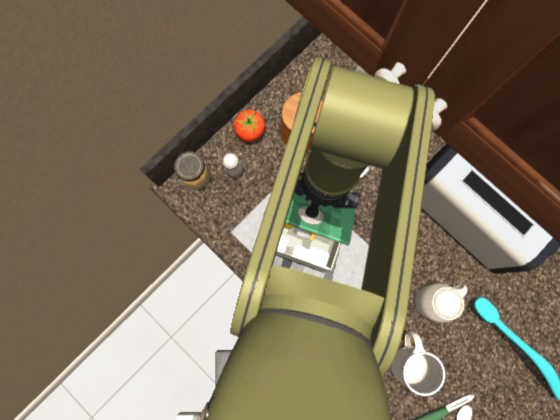

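Run:
```python
from h import *
for z in(.3,.35,.4,.45,.5,.55,.6):print(z,proj("side",np.array([.5764,-.1306,z])),proj("top",np.array([.5764,-.1306,z])))
a=cv2.imread("pics/f.png")[40:160,290:470];b=cv2.imread("pics/e.png")[0:120,270:450]
cv2.imwrite("pics/g.png",cv2.resize(np.vstack([a,b]),None,fx=2.5,fy=2.5)[:600])
```

```text
0.3 [326.3982 144.0379] [322.479  186.6277]
0.35 [328.5178 117.7193] [326.7778 178.4723]
0.4 [330.8245  89.0787] [331.8144 168.917 ]
0.45 [333.344   57.7945] [337.7966 157.5678]
0.5 [336.1074  23.4831] [345.0183 143.8672]
0.55 [339.1518 -14.3173] [353.9092 126.9997]
0.6 [342.5223 -56.1673] [365.1237 105.724 ]
```

View pics/g.png

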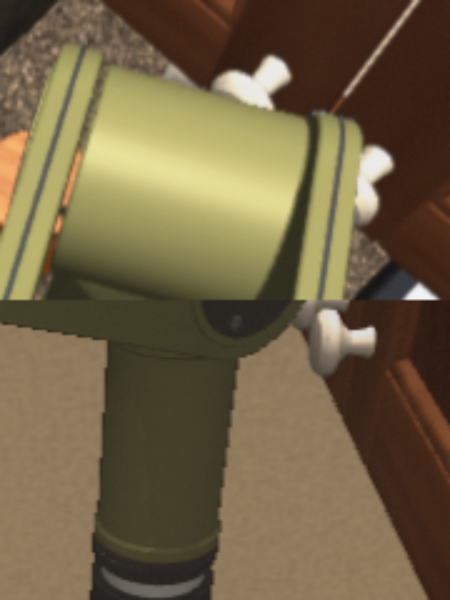

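The cabinet knobs are at about (0.60..0.66, -0.22..-0.19, 0.52) and the wrist fork is only 15 mm or so away. I'll tilt the tool about the bar so the wrist leans back from the cabinet, then swing the lid further.

Emit:
{"name": "carry_out", "arguments": {
  "deltas": [
    {"tx": 0,"ty": 0,"tz": 0,"ax": 0,"ay": 0.5,"az": 0,"claw": -1},
    {"tx": 0,"ty": 0,"tz": 0,"ax": 0,"ay": 0.75,"az": 0,"claw": -1},
    {"tx": 0,"ty": 0,"tz": 0,"ax": 0,"ay": 0.75,"az": 0,"claw": -1},
    {"tx": 0,"ty": 0,"tz": 0,"ax": 0,"ay": 0,"az": 0,"claw": -1}
  ]
}}

```text
t: 13.3
ee_pos: [0.5768, -0.1308, 0.2178]
tool_rot: [3.141, -0.154, -0.347]
ft_force: [-6.7, 1.5, -2.0]
width: 0.013
gripper_force: 60.2
```

```bash
python3 s.py
```

```text
13.3 [ 0.5768 -0.1308  0.2178] [ 3.1414 -0.1544 -0.3469] [-6.6809  1.4848 -2.0479] [ 0.5253  1.4278 -0.1393] -0.11858405079692602 1.633108619807267
```

Emit:
{"name": "carry_out", "arguments": {
  "deltas": [
    {"tx": 0,"ty": 0,"tz": 0,"ax": 0,"ay": 1,"az": 0,"claw": -1},
    {"tx": 0,"ty": 0,"tz": 0,"ax": 0,"ay": 1,"az": 0,"claw": -1},
    {"tx": 0.0137,"ty": 0,"tz": 0,"ax": 0,"ay": 0,"az": 0,"claw": -1},
    {"tx": 0.0141,"ty": 0,"tz": 0.0008,"ax": 0,"ay": 0,"az": 0,"claw": -1},
    {"tx": 0,"ty": 0,"tz": 0,"ax": 0,"ay": 0,"az": 0,"claw": -1}
  ]
}}

```text
t: 13.92
ee_pos: [0.5936, -0.137, 0.2228]
tool_rot: [3.141, -0.314, -0.347]
ft_force: [-7.9, 2.1, 1.9]
width: 0.013
gripper_force: 62.4
```

```bash
python3 s.py
```

```text
13.925 [ 0.5936 -0.137   0.2228] [ 3.1412 -0.3145 -0.347 ] [-7.8787  2.0511  1.8923] [ 0.5156  1.6289 -0.0869] -0.07956275017932057 1.6470636684955646
```

Emit:
{"name": "carry_out", "arguments": {
  "deltas": [
    {"tx": 0.0138,"ty": 0,"tz": 0.0016,"ax": 0,"ay": 0,"az": 0,"claw": -1},
    {"tx": 0.0137,"ty": 0,"tz": 0.0026,"ax": 0,"ay": 0,"az": 0,"claw": -1},
    {"tx": 0.0135,"ty": 0,"tz": 0.0035,"ax": 0,"ay": 0,"az": 0,"claw": -1},
    {"tx": 0.0131,"ty": 0,"tz": 0.0046,"ax": 0,"ay": 0,"az": 0,"claw": -1},
    {"tx": 0.0128,"ty": 0,"tz": 0.0054,"ax": 0,"ay": 0,"az": 0,"claw": -1},
    {"tx": 0,"ty": 0,"tz": 0,"ax": 0,"ay": 0,"az": 0,"claw": -1}
  ]
}}

```text
t: 14.68
ee_pos: [0.6335, -0.1519, 0.2254]
tool_rot: [3.14, -0.316, -0.347]
ft_force: [-4.7, -1.2, -0.7]
width: 0.0132
gripper_force: 63.4
```

```bash
python3 s.py
python3 - <<'E'
from h import *
a=viewer.camera("side")[0:300,200:480,::-1];b=viewer.camera("top")[0:300,200:480,::-1]
cv2.imwrite("pics/i.png",cv2.resize(np.hstack([a,b]),None,fx=1.4,fy=1.4))
E
```

```text
14.675 [ 0.6335 -0.1519  0.2254] [ 3.1405 -0.316  -0.3468] [-4.7445 -1.1844 -0.714 ] [ 0.2243  1.3391 -0.1668] -0.044367442606016994 1.6400226364643644
```

View pics/i.png

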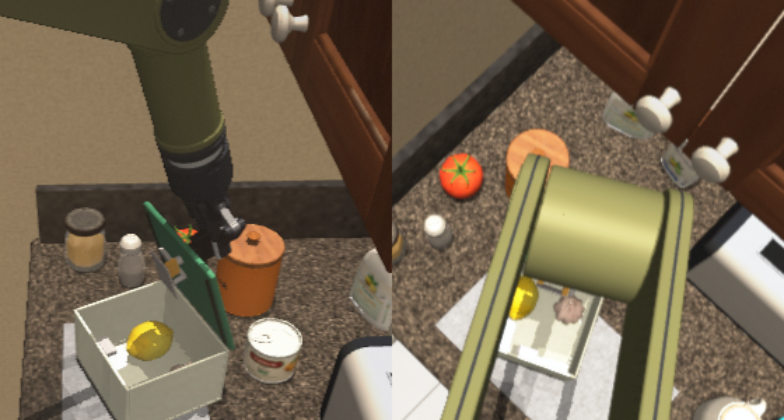

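The lid stands at about 75°, everything round the box is undisturbed and the wrist is clear of the cabinet. I'll release and back off along the tool axis.

Emit:
{"name": "carry_out", "arguments": {
  "deltas": [
    {"tx": 0,"ty": 0,"tz": 0,"ax": 0,"ay": 0,"az": 0,"claw": -0.3},
    {"tx": 0,"ty": 0,"tz": 0,"ax": 0,"ay": 0,"az": 0,"claw": 0.1},
    {"tx": 0,"ty": 0,"tz": 0,"ax": 0,"ay": 0,"az": 0,"claw": 0.1},
    {"tx": 0,"ty": 0,"tz": 0,"ax": 0,"ay": 0,"az": 0,"claw": 0.1},
    {"tx": 0,"ty": 0,"tz": -0.02,"ax": 0,"ay": 0,"az": 0,"claw": 0.1},
    {"tx": 0,"ty": 0,"tz": -0.04,"ax": 0,"ay": 0,"az": 0,"claw": 0.1},
    {"tx": 0,"ty": 0,"tz": -0.05,"ax": 0,"ay": 0,"az": 0,"claw": 0.1},
    {"tx": 0,"ty": 0,"tz": -0.05,"ax": 0,"ay": 0,"az": 0,"claw": 0.1},
    {"tx": 0,"ty": 0,"tz": -0.04,"ax": 0,"ay": 0,"az": 0,"claw": 0.1},
    {"tx": 0,"ty": 0,"tz": 0,"ax": 0,"ay": 0,"az": 0,"claw": 0.1},
    {"tx": 0,"ty": 0,"tz": 0,"ax": 0,"ay": 0,"az": 0,"claw": 0.1}
  ]
}}

```text
t: 16.15
ee_pos: [0.5983, -0.1386, 0.3389]
tool_rot: [3.142, -0.319, -0.347]
ft_force: [-0.5, -0.9, -1.0]
width: 0.0472
gripper_force: 0.0
```

```bash
python3 s.py
python3 - <<'E'
from h import *
a=viewer.camera("side")[0:300,200:480,::-1];b=viewer.camera("top")[0:300,140:420,::-1]
cv2.imwrite("pics/j.png",cv2.resize(np.hstack([a,b]),None,fx=1.4,fy=1.4))
E
```

```text
16.15 [ 0.5983 -0.1386  0.3389] [ 3.1416 -0.3194 -0.3472] [-0.5128 -0.8877 -1.0223] [ 0.0631  0.1841 -0.0056] -6.862934242235497e-05 1.6388372446711925
```

View pics/j.png

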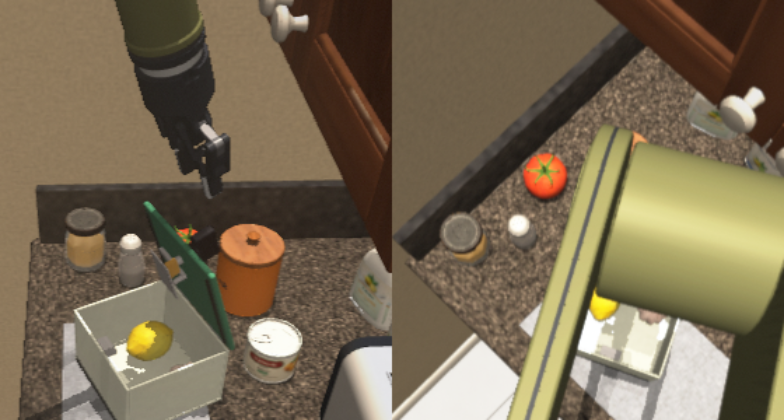

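The lid stays up at about 75° and the gripper is free and well clear. The jar, shaker and tin are where they were, so I'm handing in.

```bash
python3 -c "
from rig import job
print(job.hand_in())"
```

```text
the job is handed in; nothing more can be done
None
```

The box is open and the job is handed in: the knob met its stop going counter-clockwise, so I turned it clockwise to release the latch. The lid was left standing at about 75° with the gripper clear, and the jar, shaker and tin looked undisturbed in the last pictures.

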